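# Turn a plaster relief tile face up with a lifter

### The job

The plaster tile lies face down on the plywood half of the turning board. Lift the flat lifter up out of its two-bracket rest, slide its blade under the tile's overhanging lip and tip the tile over the edge of the cork pad, so that it lies flat on the cork with its relief face up; then lay the lifter back level in both brackets of the rest. Do not touch the tile with the gripper, and leave the jars, the tin can and the tape roll where they are.

Things in the scene. Friction and masses are not known exactly. Their poses are not given: they have to be found in the camera images.
- board: Turning board, fixed: plywood base 240 x 130 x 20 mm, from x = -125 to +115 mm in its frame, top at z = 20 mm. On its +x half a cork landing pad 112 x 126 x 5 mm, top at z = 25 mm. Origin: underside, in line with the pad's near edge, mid-width. x points from bare plywood to cork, y along the pad's edge, z up.
- stop (a point): Foot of the cork pad's upright near edge, mid-width, on the plywood: board x = 0, z = 20 mm. The edge is a 5 mm high stop along board y; the tile's tongue butts against it and pivots there. Axes as the board's.
- tile: Loose, shiplapped plaster tile, 90 (x) x 100 (y) x 15 (z) mm, 140 to 280 g. Origin: its centre. z leaves its plain back; the framed rosette relief is on the -z face, down at the start. Its +x edge runs out as a tongue (face half, 12 mm long, 7.5 mm thick), first 2 to 10 mm short of the stop. It slides when pushed; raised by its lip it pivots on the tongue's lower edge; past upright it falls over.
- tile_lip (a point): Middle of the underside of the tile's lip, at tile x = -35 mm. The lip is the back half of the -x edge (away from the cork): 20 mm deep, 7 mm thick, full tile width, with a gap of 8 mm between it and the plywood. The gap ends at a shoulder at tile x = -25 mm, 70 mm from the tongue's end. Axes as the tile's.
- rest: Lifter rest, fixed: base 150 x 70 x 8 mm with two open-topped U brackets 8 mm thick, in line along its x, at x = -122 and -18 mm. Slots run along x, 20 mm wide, floor at z = 50 mm; straight walls end at z = 68 mm, then flare out to z = 80 mm. Origin: on the table, 18 mm beyond the front bracket; x points from rear to front bracket, z up.
- rest_seat (a point): Where the centre of the lifter's handle belongs when the lifter lies in the rest: midway between the brackets, rest x = -70 mm, z = 55 mm; blade to +x. At the start it lies within 5 mm of this. Axes as the rest's.
- lifter_grip (a point): Centre of the loose lifter's handle (160 g in all). Lifter axes: x along it to the blade, y across the blade, z out of its flat. Wooden handle 76 x 18 (y) x 22 (z) mm; square steel bar 10 x 10 mm from x = -67 to -38 and 38 to 67 mm, lying in the brackets; steel blade 50 mm wide, 3 mm thick, x = 62 to 115 mm. All centred on one straight axis.
- lifter_tip (a point): Middle of the blade's front edge, half-way through its 3 mm thickness, 115 mm from the grip point along the lifter's x.
- jar_a: White jar with a white lid, 50 mm across, 72 mm high, loose; origin under its centre. Leave alone.
- jar_b: White jar with a blue lid, 50 mm across, 62 mm high, loose; origin under its centre. Leave alone.
- can: Tin can, 75 mm across, 100 mm high, loose; origin under its centre. Leave alone.
- tape: Roll of tape lying flat, 100 mm across, 34 mm high, loose; origin under its centre. Leave alone.
There are look-alikes about, which are no part of the job. What is shaped like the tile but turquoise is not meant.

How it is judged (in metres and radians):
On the way, in this order (a step that is already met when the one before it is completed fails the run):
1. the lifter is lifted clear of both brackets (height (world z) of lifter_grip above 0.086 m and height (world z) of lifter_tip above 0.07 m), for 0.1 s.
2. the tile stands tipped up by the lifter, between 40 and 100 degrees (angle between tile's own z axis and vertical between 0.7 and 1.75 rad and contact force between lifter and tile above 0.1 N), for 0.1 s.
3. the tile lies on the cork, face up (angle between tile's own z axis and vertical above 3.02 rad and z of tile in the frame of board below 0.036 m and x of tile in the frame of board above 0.015 m), for 0.2 s.
At the end, for the whole second after the job is handed in: Tile flat (within 7 deg) and still on the cork, relief up, centre 15 to 95 mm past the pad's near edge and within 45 mm of mid-width; lifter in both brackets: handle within 20 mm of midway, down on the slot floors within 5 mm, in line within 7 deg (all of step 3 and x of tile in the frame of board below 0.095 m and y of tile in the frame of board between -0.045 and 0.045 m and z of tile in the frame of board above 0.028 m and linear speed of tile below 0.02 m/s and x of lifter_grip in the frame of rest between -0.09 and -0.05 m and y of lifter_grip in the frame of rest between -0.012 and 0.012 m and z of lifter_grip in the frame of rest between 0.05 and 0.06 m and angle between the x axis of lifter_grip and the x axis of rest, either way round below 0.13 rad); the robot touches nothing.
It fails at once if the gripper touches the tile (contact force between the fingers and tile above 1 N).
It fails at once if a jar, the tin can or the tape roll is shifted by more than 25 mm (distance of any of jar_a, jar_b, can, tape from where it was at the start of the episode above 0.025 m).
It also fails if it takes over 72 s, if anything falls off the work surface, if the arm or the gripper's body presses on something with over 40 N, if the wrist force passes 120 N, or if a joint passes its speed limit or range.

### The arm

A 6-joint arm with a two-finger parallel gripper is mounted at the origin on the work surface; the furniture and walls round the work are solid. World frame = base frame: x ahead of the robot, y to its left, z up, the work surface at z = 0. Lengths are in mm, angles in rad, forces in N, time in s.
With the tool pointing down it reaches from about 350 to 975 mm from the base axis. Payload 7.1 kg.
Tool frame: the origin (TCP) lies on the front face of the gripper's body, between the roots of the fingers; the fingertips stand 80 mm ahead of it and the grasp point (between the pads) lies 61 mm ahead of it (env.tips_ahead is the distance from the TCP to the fingertips, in mm); z points along the fingers, y is the direction in which the jaws open and shut (so a half turn about z gives the same grasp; the last joint's range is limited). The gripper opens to 88 mm and grips with 3 to 60 N. Pads are 20 mm wide; open, the fingers measure 115 mm over their backs; the gripper's body (75 mm by 178 mm) begins 61 mm behind the grasp point.
Start: joints at [-1.145, 0.423, 1.63, -0, 1.089, -0.019], TCP at [268.938, -564.161, 302.675] pointing down, gripper open.
Joint ranges: [-3, 3], [-0.9, 2.11], [0.09, 2.58], [-1.31, 4.45], [0.11, 2.69], [-2.54, 2.54]. Speed limits (rad/s): [2.39, 2.39, 3.01, 3.14, 3.14, 3.14].

### API

Orientations are given as a unit quaternion [x, y, z, w].
In Python, from station import env, set_gripper, viewer, workorder gives the robot as it stands. Calls block until the motion is done:
- env.reach(position, orientation): joint-space move of the TCP to a pose.
- env.move_l(position, rot=None, rate=150, f_stop=None): straight line of the TCP; rot=None keeps the orientation; rate is the mean speed in mm/s. With f_stop (N) it stops when the force on the tool has changed by that much, and returns True; else False.
- env.move_joints(angles): joint-space move.
- set_gripper(opening): finger opening in mm; the grip force is fixed at half the most; returns when the fingers have stopped.
- env.hold(seconds).
- env.ik(position, orientation): joint angles nearest the present ones, or None.
- env.read_state(): the state.
- viewer.camera(name): name is "scene" or "top" or "wrist"; returns the picture (384x512x3 uint8, blue, green, red); there is no depth.
- viewer.camera_params(name): a dict with "fx", "fy", "cx", "cy" (pixels), "pose" (4x4, takes a point from camera to world coordinates); the wrist camera has in their place "tool_from_camera" (4x4, takes a point from camera to tool coordinates, whose origin is the TCP and whose axes are the flange's). Camera axes: x right, y up, looking along -z (the intrinsics and any distortion apply to the point x, -y, -z); pixel columns grow to the right and rows downward; lengths in mm; the calibration is good to about 2 mm. The wrist camera is an equidistant fisheye: a pixel r from the principal point sees the ray r / f radians off the axis. A picture is of the moment at which its call begins: read the wrist's pose just before it. camera_params takes no time and is no camera call.
A pose or a line that the arm cannot do raises env.IKError and nothing moves.
- workorder.sign_off(): hands the job in, once; it reports no verdict.
The state is a dict: "time_s": time; "qpos": joint angles; "dq": joint speeds; "tau": joint torques, N m; "tool_pos": TCP position; "orientation": TCP orientation; "force": force on the tool from outside, world axes, zero at the start; "wrist_torque": the same for the moment, N m; "width": finger opening in mm.
Only numpy, scipy, OpenCV 4.12 (cv2) and the standard library are available. Lean on these libraries where they do the work, as an engineer would, in place of code of your own. Each camera call takes 0.05 s, during which the arm holds its last target.

## Working session

There is one attempt and no reset: what is moved stays moved. The work goes in short steps, each a Python script; the robot and the scene stay as the last script left them, time stands still between calls to the robot, and variables do not carry over. Pictures are saved under pics/ and viewed, and the job is handed in when it is done.

```bash
ls; mkdir -p pics; python3 - <<'E'
from station import env, set_gripper, viewer, workorder
import cv2
for n in ("scene","top","wrist"):
    im=viewer.camera(n); cv2.imwrite(f"pics/{n}0.png",im)
    print(n,viewer.camera_params(n))
s=env.read_state();print(s)
E
```

```text
pics
scene {'fx': 409.0554583334566, 'fy': 409.0554583334566, 'cx': 259.89250336750695, 'cy': 191.94943937016063, 'pose': array([[-9.09636477e-01,  3.11109122e-01, -2.75268222e-01,
         1.63821191e+02],
       [-4.15299385e-01, -6.96035666e-01,  5.85713901e-01,
         7.34108763e+02],
       [-9.37556301e-03,  6.47105452e-01,  7.62342857e-01,
         9.79299283e+02],
       [ 0.00000000e+00,  0.00000000e+00,  0.00000000e+00,
         1.00000000e+00]])}
top {'fx': 424.66178665241466, 'fy': 424.66178665241466, 'cx': 249.30103667720886, 'cy': 195.26591377935722, 'pose': array([[ 1.99485009e-02,  9.81005589e-01, -1.92951007e-01,
         3.15429918e+02],
       [-9.99784602e-01,  1.84675565e-02, -9.47094255e-03,
         4.87461618e+01],
       [-5.72771395e-03,  1.93098377e-01,  9.81162683e-01,
         1.09948005e+03],
       [ 0.00000000e+00,  0.00000000e+00,  0.00000000e+00,
         1.00000000e+00]])}
wrist {'fx': 297.3186396354542, 'fy': 297.3186396354542, 'cx': 251.8198779226821, 'cy': 189.7432640079224, 'tool_from_camera': array([[ 6.19051206e-04,  9.65670842e-01,  2.59768
[... 266 characters left out ...]
       1.00000000e+00]])}
{'time_s': 0.15, 'qpos': array([-1.14500560e+00,  4.23687356e-01,  1.63049398e+00, -2.87529962e-05,
        1.08858425e+00, -1.90350767e-02]), 'dq': array([-0.00075096, -0.00224058, -0.00189184, -0.00123298, -0.00119081,
        0.00039578]), 'tau': array([-1.84013399e-03, -5.44988787e+01, -2.73918289e+01,  6.43544155e-02,
        2.04392936e-02, -6.52075232e-05]), 'tool_pos': array([ 268.80020463, -563.87988465,  302.07448259]), 'orientation': array([ 9.75366402e-01,  2.20590204e-01, -1.30923663e-04, -5.71803219e-04]), 'force': array([ 0.63237752, -0.53782647,  1.31408266]), 'wrist_torque': array([-0.00040048, -0.02032755, -0.09468277]), 'width': 87.25744873976252}
```

View pics/scene0.png

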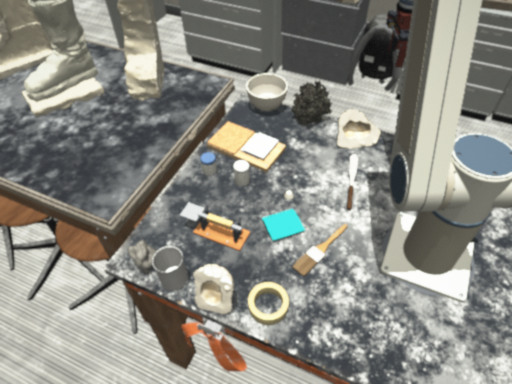

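View pics/top0.png

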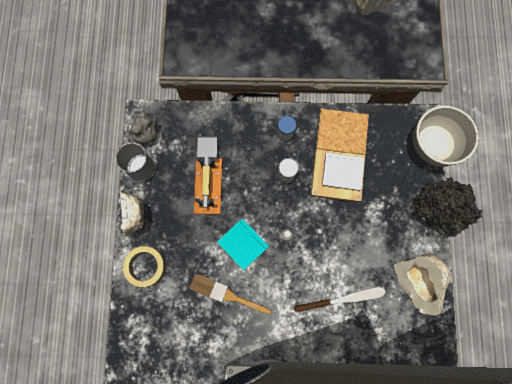

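View pics/wrist0.png

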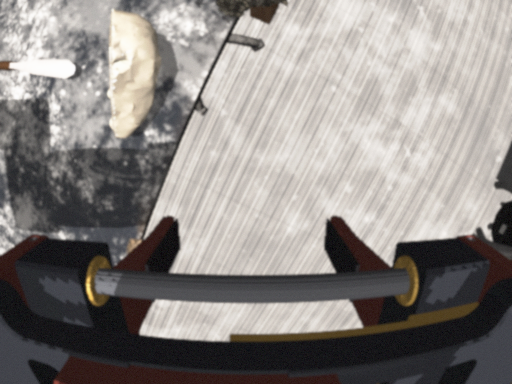

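The lifter candidates in the top view are:
- the flat lifter with a yellow handle, in the orange rest (207,180)
- the brush (230,292)
- the palette knife (340,300)

The tile candidates are:
- the white tile on the board (343,171)
- the turquoise decoy (243,244)

I choose the one in the orange rest and the white tile. Next I check both in close crops.

```bash
cat > h.py <<'E'
import numpy as np, cv2
from station import env, set_gripper, viewer, workorder
from scipy.spatial.transform import Rotation as R
def ray(P,u,v):
    d=np.array([(u-P['cx'])/P['fx'],-(v-P['cy'])/P['fy'],-1.]); T=P['pose']
    return T[:3,3],T[:3,:3]@d
def onz(P,u,v,z):
    o,d=ray(P,u,v); return o+d*(z-o[2])/d[2]
def proj(P,X):
    T=P['pose']; c=T[:3,:3].T@(np.asarray(X,float)-T[:3,3])
    return np.array([P['cx']+P['fx']*c[0]/-c[2],P['cy']-P['fy']*c[1]/-c[2]])
E
python3 - <<'E'
import cv2,numpy as np
a=cv2.imread('pics/top0.png'); b=cv2.imread('pics/scene0.png')
def c(im,x0,y0,w,h,s): return cv2.resize(im[y0:y0+h,x0:x0+w],None,fx=s,fy=s,interpolation=cv2.INTER_CUBIC)
cv2.imwrite('pics/c1.png',np.hstack([c(a,175,125,66,100,6),c(a,305,105,66,100,6)]))
cv2.imwrite('pics/c2.png',np.vstack([c(b,175,195,110,55,5),c(b,195,115,110,55,5)]))
E
```

```text
(no output)
```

View pics/c1.png

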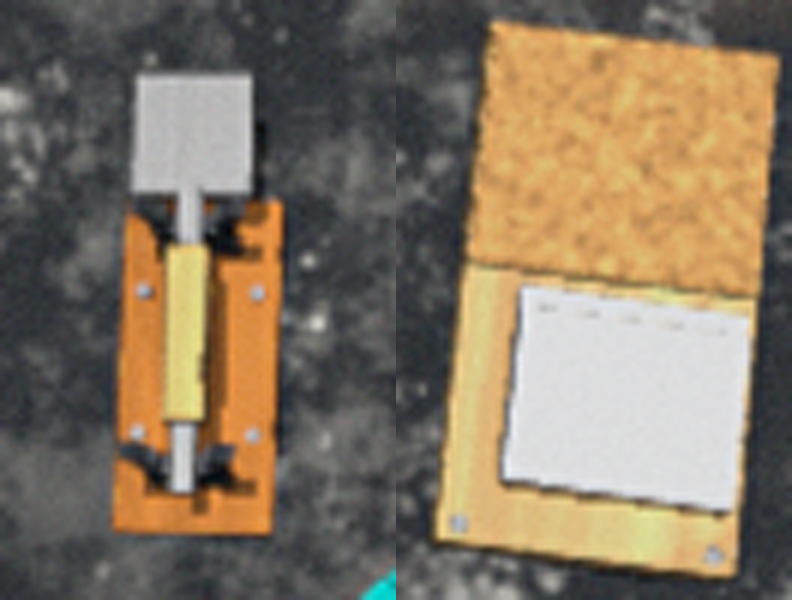

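View pics/c2.png

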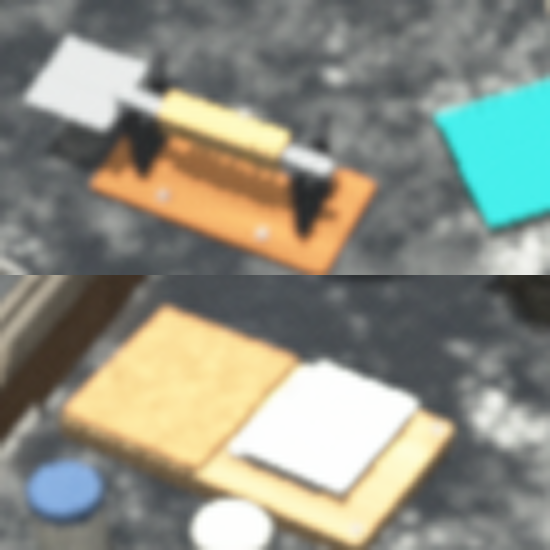

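```bash
python3 - <<'E'
from h import *
P=viewer.camera_params('top')
def f(x,y,ox,oy): return (x+.5)/6-.5+ox,(y+.5)/6-.5+oy
def L(pts,ox,oy,z): 
    out=[onz(P,*f(x,y,ox,oy),z) for x,y in pts]
    for o in out: print(o.round(1))
    return np.array(out)
print('rest base z8');r=L([(128,200),(284,203),(272,534),(113,531)],175,125,8)
print('len',np.linalg.norm(r[0]-r[3]),np.linalg.norm(r[1]-r[2]),np.linalg.norm(r[0]-r[1]), 'yaw',[np.degrees(np.arctan2(*(d)[[1,0]])) for d in (r[0]-r[3],r[1]-r[2])])
print('blade z56.5');b=L([(137,73),(252,73),(251,193),(131,193)],175,125,56.5)
print('handle z66');h=L([(168,246),(210,246),(203,420),(163,418)],175,125,66);print(h.mean(0))
print('rear bar end z60'); e=L([(182,492)],175,125,60)
t=(b[0]+b[1])/2; d=t-e[0]; print('lifter yaw',np.degrees(np.arctan2(d[1],d[0])),np.linalg.norm(d))
ox=305-66
print('cork z25');c=L([(490-396,22),(780-396,58),(755-396,297),(467-396,264)],305,105,25)
print('ply z20');p=L([(434-396,540),(737-396,578)],305,105,20)
d1=c[0]-c[3];d2=c[1]-c[2];d3=c[3]-p[0];d4=c[2]-p[1];w=c[3]-c[2]
for d in (d1,d2,d3,d4): print('yaw',np.degrees(np.arctan2(d[1],d[0])),np.linalg.norm(d))
print('w',np.degrees(np.arctan2(w[1],w[0]))-90,np.linalg.norm(w), 'stop',(c[2]+c[3])/2)
# tile back z: top = lip gap 8 +7 -> 35 ; 
print('tile z35');t=L([(521-396,286),(752-396,318),(728-396,511),(503-396,482)],305,105,35)
for d in (t[0]-t[3],t[1]-t[2]): print(np.degrees(np.arctan2(d[1],d[0])),np.linalg.norm(d))
for w in (t[0]-t[1],t[3]-t[2]): print('w',np.degrees(np.arctan2(w[1],w[0]))-90,np.linalg.norm(w));
print(t.mean(0))
for n,u,v,z in (('jb',287,124,62),('ja',288.5,167,72)): print(n,onz(P,u,v,z))
for u,v,z in ((135,160,50),(144,266,34)): print(onz(P,u,v,z))
E
```

```text
rest base z8
[628.9 203.7   8. ]
[628.8 134.3   8. ]
[480.1 134.7   8. ]
[480.1 203.6   8. ]
len 148.78903748211007 148.6748981368163 69.4216434883514 yaw [np.float64(0.029641488119949152), np.float64(-0.1471162501285693)]
blade z56.5
[671.6 195.4  56.5]
[672.4 146.1  56.5]
[619.  144.6  56.5]
[618.1 195.7  56.5]
handle z66
[592.6 177.8  66. ]
[592.9 160.2  66. ]
[518.5 160.2  66. ]
[519.  176.8  66. ]
[555.74380722 168.75786717  66.        ]
rear bar end z60
[489.1 168.4  60. ]
lifter yaw 0.7384945884747176 182.9072498794859
cork z25
[ 768.3 -126.6   25. ]
[ 753.6 -255.5   25. ]
[ 642.6 -240.8   25. ]
[ 655.3 -115.1   25. ]
ply z20
[ 532.5 -100.3   20. ]
[ 518.3 -230.3   20. ]
yaw -5.793886727362872 113.59533606746642
yaw -7.54544747281653 111.95957110117608
yaw -6.8588333068198795 123.7887812124471
yaw -4.80025484001791 124.79698551672803
w -5.796101044556721 126.33683695399166 stop [ 648.94291147 -177.93691233   25.        ]
tile z35
[ 642.6 -136.9   35. ]
[ 630.  -236.5   35. ]
[ 544.5 -223.5   35. ]
[ 555.3 -127.9   35. ]
-5.858957282094357 87.75323361254425
-8.603826996705251 86.55717916730424
w -7.201213845937701 100.40710180317643
w -6.48803017628758 96.24024128015475
[ 593.12148661 -181.20281723   35.        ]
jb [708.17652606 -34.51845186  62.        ]
ja [591.26158328 -37.77832777  72.        ]
[608.46221657 353.81932189  50.        ]
[341.33507986 316.51600982  34.        ]
```

The crops confirm the choice: the yellow-handled lifter lies in both brackets, with its blade up at crop (190,130). The white tile has its tongue next to the cork. Now I check IK for the whole plan before moving.

```bash
cat >> h.py <<'E'
LIFT0=np.array([556.,168.9,55.]); YAWL=0.3
STOP=np.array([649.4,-178.6,20.]); YB=np.radians(-6.22); YT=-7.9
BX=np.array([np.cos(YB),np.sin(YB),0]); BY=np.array([-np.sin(YB),np.cos(YB),0])
SGN=1  # tool x = SGN*lifter x
OFF=0. # lifter centre along lifter x relative to grasp point
def lrot(yaw,pitch):  # pitch>0: nose down. columns lifter axes
    return R.from_euler('z',yaw)*R.from_euler('y',pitch)
def tool(center,yaw,pitch):
    L=lrot(yaw,pitch).as_matrix()
    T=np.column_stack([SGN*L[:,0],-SGN*L[:,1],-L[:,2]])
    p=np.asarray(center)-OFF*L[:,0]-61*T[:,2]
    q=R.from_matrix(T).as_quat()
    return p,q
def tiptool(bx,by,bz,pitch,yaw=YB):  # tip in board-stop frame
    t=STOP+bx*BX+by*BY+np.array([0,0,bz])
    L=lrot(yaw,pitch).as_matrix()
    return tool(t-115*L[:,0],yaw,pitch)
def lipcorner(th):
    if np.degrees(th)<48.19: x=-5*np.tan(th)
    else: x=-(7.5-5*np.cos(th))/np.sin(th)
    return np.array([x,0])
def arc(th,along=75.,down=2.0): # tip centre (x,z) in stop frame; down = dist from lip underside
    l=lipcorner(th); a=np.array([-np.cos(th),np.sin(th)]); n=np.array([np.sin(th),np.cos(th)])
    return l+along*a+(8-down)*n
E
python3 - <<'E'
import h; from h import *
s=env.read_state(); print(s['time_s'])
for sg in (1,-1):
    h.SGN=sg
    print(sg)
    for nm,pq in [('pick',tool(LIFT0,np.radians(YAWL),0)),('up',tool(LIFT0+[0,0,110],np.radians(YAWL),0)),
      ('pre',tiptool(-120,YT,100,.07)),('low',tiptool(-120,YT,3.5,.07)),('push',tiptool(-70,YT,3.5,.07))]+[
      (f'arc{d}',tiptool(*[arc(np.radians(d))[0],YT,arc(np.radians(d))[1]],.07)) for d in range(0,116,15)]:
        q=env.ik(*pq); print(nm,pq[0].round(0),None if q is None else np.round(q,2))
E
```

```text
0.15
1
pick [556. 169. 116.] [ 0.27  0.63  1.82 -0.    0.69  1.84]
up [556. 169. 226.] [ 0.27  0.46  1.78 -0.    0.9   1.84]
pre [ 419. -161.  189.] [-0.38  0.38  2.05 -0.03  0.78  1.32]
low [ 419. -161.   92.] [-0.38  0.57  2.08 -0.04  0.56  1.33]
push [ 469. -167.   92.] [-0.36  0.61  1.97 -0.03  0.63  1.35]
arc0 [ 464. -166.   95.] [-0.36  0.6   1.98 -0.03  0.62  1.34]
arc15 [ 467. -167.  114.] [-0.36  0.57  1.98 -0.03  0.67  1.34]
arc30 [ 474. -167.  132.] [-0.36  0.54  1.96 -0.03  0.71  1.34]
arc45 [ 485. -169.  146.] [-0.35  0.53  1.93 -0.02  0.75  1.35]
arc60 [ 501. -170.  157.] [-0.34  0.52  1.89 -0.02  0.79  1.35]
arc75 [ 519. -172.  163.] [-0.34  0.53  1.85 -0.02  0.83  1.36]
arc90 [ 537. -174.  164.] [-0.33  0.55  1.81 -0.02  0.85  1.36]
arc105 [ 555. -176.  160.] [-0.32  0.58  1.77 -0.02  0.86  1.37]
-1
pick [556. 169. 116.] [ 0.27  0.63  1.82 -0.    0.69 -1.3 ]
up [556. 169. 226.] [ 0.27  0.46  1.78 -0.    0.9  -1.3 ]
pre [ 419. -161.  189.] [-0.38  0.38  2.05 -0.03  0.78 -1.83]
low [ 419. -161.   92.] [-0.38  0.57  2.08 -0.04  0.56 -1.82]
push [ 469. -167.   92.] [-0.36  0.61  1.97 -0.03  0.63 -1.8 ]
arc0 [ 464. -166.   95.] [-0.36  0.6   1.98 -0.03  0.62 -1.8 ]
arc15 [ 467. -167.  114.] [-0.36  0.57  1.98 -0.03  0.67 -1.8 ]
arc30 [ 474. -167.  132.] [-0.36  0.54  1.96 -0.03  0.71 -1.8 ]
arc45 [ 485. -169.  146.] [-0.35  0.53  1.93 -0.02  0.75 -1.79]
arc60 [ 501. -170.  157.] [-0.34  0.52  1.89 -0.02  0.79 -1.79]
arc75 [ 519. -172.  163.] [-0.34  0.53  1.85 -0.02  0.83 -1.78]
arc90 [ 537. -174.  164.] [-0.33  0.55  1.81 -0.02  0.85 -1.78]
arc105 [ 555. -176.  160.] [-0.32  0.58  1.77 -0.02  0.86 -1.77]
```

```bash
python3 - <<'E'
from h import *
env.reach(*tool(LIFT0+[0,0,110],np.radians(YAWL),0))
env.hold(0.2)
s=env.read_state(); print(s['time_s'],s['tool_pos'],s['force'])
cv2.imwrite('pics/w1.png',viewer.camera('wrist'))
E
```

```text
3.1333 [556.16423041 168.4496403  226.01216323] [-0.1571251  -0.43073824 -0.04433874]
```

View pics/w1.png

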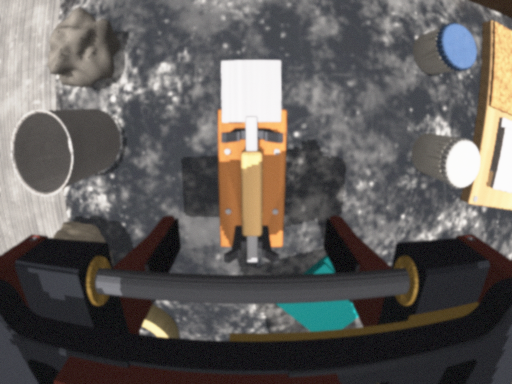

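```bash
cat >> h.py <<'E'
def wray(s,u,v):
    P=viewer.camera_params('wrist'); d=np.array([u-P['cx'],v-P['cy']]); r=np.hypot(*d); a=r/P['fx']
    dc=np.array([np.sin(a)*d[0]/r,-np.sin(a)*d[1]/r,-np.cos(a)]); T=P['tool_from_camera']
    Rt=R.from_quat(s['orientation']).as_matrix()
    return s['tool_pos']+Rt@T[:3,3], Rt@T[:3,:3]@dc
def wonz(s,u,v,z):
    o,d=wray(s,u,v); return o+d*(z-o[2])/d[2]
E
python3 - <<'E'
from h import *
s=env.read_state()
for n,u,v,z in (('tipL',221.5,60,56.5),('tipR',281,60,56.5),('rear',253,261,60),('hf',252,151,66),('hr',252,236,66),('restFL',218,111,8),('restFR',288,111,8)): print(n,wonz(s,u,v,z).round(1))
E
```

```text
tipL [670.3 194.   56.5]
tipR [670.5 144.5  56.5]
rear [490.4 166.7  60. ]
hf [594.  168.2  66. ]
hr [519.  167.8  66. ]
restFL [626.9 202.3   8. ]
restFR [627.3 132.4   8. ]
```

The wrist view agrees with the top view: the handle centre is about (556,168), in line with the rest and clear between the jaws. I grasp and lift.

```bash
python3 - <<'E'
from h import *
c=np.array([556.2,168.4,55.]); y=np.radians(YAWL)
p,q=tool(c,y,0)
env.move_l(p,q,rate=120,f_stop=8)
set_gripper(10); s=env.read_state(); print(s['time_s'],s['tool_pos'],s['width'],s['force'])
env.move_l(tool(c+[0,0,60],y,0)[0],rate=80)
env.hold(0.15); s=env.read_state(); print(s['time_s'],s['tool_pos'],s['width'],s['force'],s['wrist_torque'])
cv2.imwrite('pics/w2.png',viewer.camera('wrist')); cv2.imwrite('pics/s2.png',viewer.camera('scene')); cv2.imwrite('pics/t2.png',viewer.camera('top'))
E
```

```text
5.325 [556.18338624 168.41690834 115.97630728] 17.886578066263837 [ 0.39075205  0.05220967 -0.30315485]
6.375 [555.83382233 168.32290844 175.35548053] 17.74118402310928 [ 0.85926849  0.28737931 -1.48575833] [ 0.01256024  0.05909235 -0.05829578]
```

View pics/w2.png

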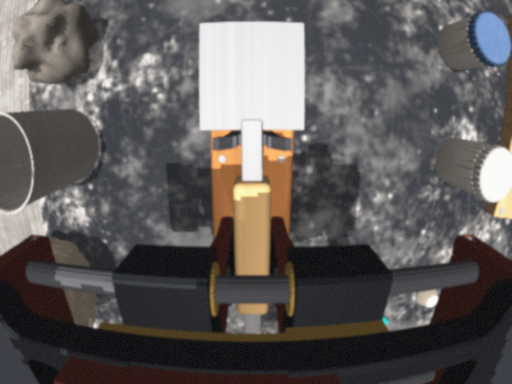

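View pics/s2.png

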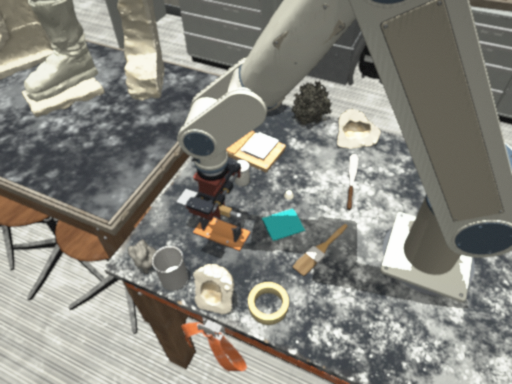

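```bash
python3 - <<'E'
from h import *
s=env.read_state()
a=wonz(s,200,23,s['tool_pos'][2]-59.5);b=wonz(s,304,23,s['tool_pos'][2]-59.5)
print(a.round(1),b.round(1),((a+b)/2-s['tool_pos']).round(1), np.linalg.norm(a-b))
env.reach(*tiptool(-122,YT,100,.07)); 
env.hold(0.2); s=env.read_state(); print(s['time_s'],s['tool_pos'],tiptool(-122,YT,100,.07)[0],s['width'],s['force'])
cv2.imwrite('pics/w3.png',viewer.camera('wrist')); cv2.imwrite('pics/t3.png',viewer.camera('top'))
E
```

```text
[669.7 193.1 116.1] [670.  143.9 116.1] [113.9   0.2 -59.5] 49.19543449979731
8.075 [ 417.99727464 -160.6488219   188.84952506] [ 417.46060882 -161.26817926  188.89403846] 17.745838245678794 [ 0.74044108  0.6502237  -1.73548868]
```

View pics/w3.png

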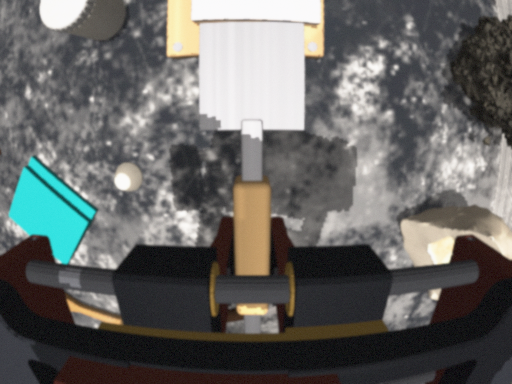

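View pics/t3.png

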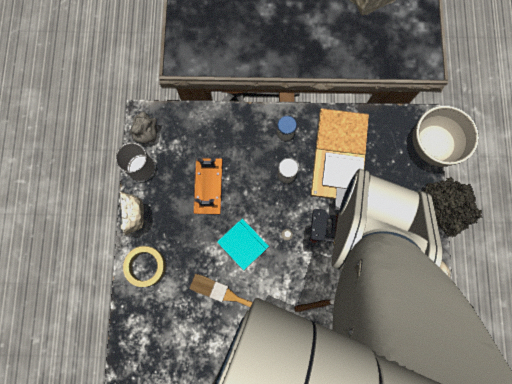

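The blade lines up with the lip: the lip edge is at row 21, columns 192–325, and the blade spans columns 200–304. I cross-check against the board frame, then descend.

```bash
python3 - <<'E'
from h import *
s=env.read_state()
for u,v,z in ((192,20,35),(325,22,35),(168,55,20),(323,55,20)):
    w=wonz(s,u,v,z)-STOP; print((w@BX).round(1),(w@BY).round(1))
env.move_l(tiptool(-122,YT,3.8,.07)[0],rate=100,f_stop=6)
env.hold(0.15); s=env.read_state(); print(s['time_s'],s['tool_pos'],tiptool(-122,YT,3.8,.07)[0],s['force'])
cv2.imwrite('pics/w4.png',viewer.camera('wrist')); cv2.imwrite('pics/s4.png',viewer.camera('scene'))
E
```

```text
-99.2 38.0
-99.7 -63.7
-124.2 61.2
-124.8 -65.7
9.4333 [ 417.80324638 -161.39850614   93.25169828] [ 417.46060882 -161.26817926   92.69403846] [-0.36121651 -0.45175804 -1.18695021]
```

View pics/w4.png

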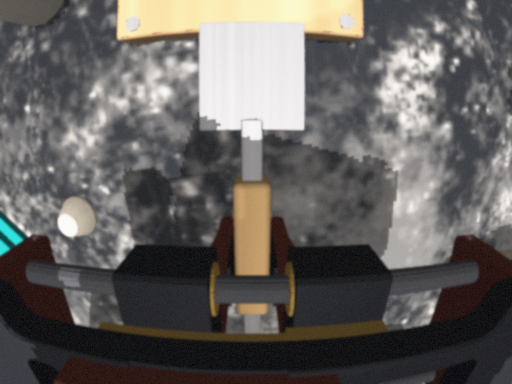

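```bash
python3 - <<'E'
from h import *
f0=env.read_state()['force']
r=env.move_l(tiptool(-84,YT-2,3.5,.07)[0],rate=60,f_stop=4)
s=env.read_state(); print(r,s['time_s'],((s['tool_pos']-tiptool(-84,YT-2,3.5,.07)[0])).round(2),s['force']-f0)
r=env.move_l(tiptool(-64,YT-2,3.5,.07)[0],rate=25,f_stop=5)
s=env.read_state(); d=s['tool_pos']-tiptool(-64,YT-2,3.5,.07)[0]; print(r,s['time_s'],d@BX,d,s['force']-f0)
cv2.imwrite('pics/s5.png',viewer.camera('scene'));cv2.imwrite('pics/w5.png',viewer.camera('wrist'))
b=viewer.camera('top')
a=cv2.imread('pics/s5.png')
c=lambda im,x0,y0,w,h,s: cv2.resize(im[y0:y0+h,x0:x0+w],None,fx=s,fy=s,interpolation=cv2.INTER_CUBIC)
cv2.imwrite('pics/c5.png',np.hstack([c(a,195,115,110,90,4),c(b,300,100,80,90,4)]))
E
```

```text
False 10.3167 [-0.38  0.17 -0.17] [ 0.18199583 -0.20753413  1.01105695]
True 10.9167 -6.166025740823464 [-6.09825456  0.95684195 -0.5296719 ] [-0.25582614  0.61419014  1.07373285]
```

View pics/c5.png

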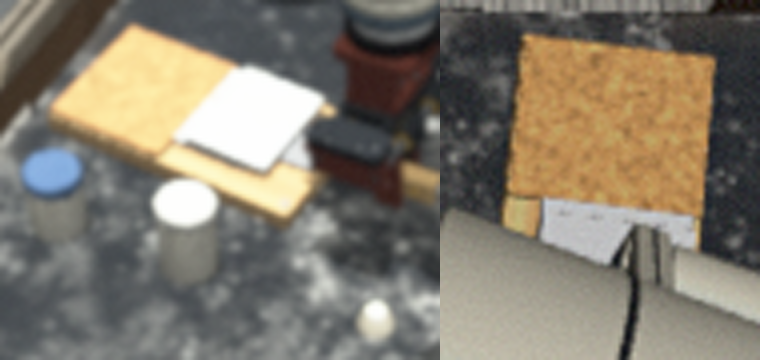

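View pics/w5.png

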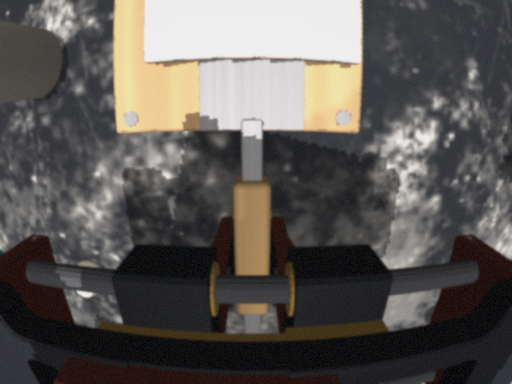

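The blade stopped with its tip at board x ≈ -70 mm, which is the expected butted position. The tongue is against the cork edge, and 25 mm of blade shows in front of the lip (row 62). Now I raise it in stages along the pivot arc.

```bash
cat >> h.py <<'E'
def go(deg,along,rate=60,f=20,down=1.5,pitch=.07):
    x,z=arc(np.radians(deg),along,down); p,q=tiptool(x,YT-2,z,pitch)
    r=env.move_l(p,rot=q,rate=rate,f_stop=f); s=env.read_state()
    print(deg,r,round(s['time_s'],2),(s['tool_pos']-p).round(1),'F',s['force'].round(1),'w',round(s['width'],2)); return r
def shots(k):
    a=viewer.camera('scene'); b=viewer.camera('wrist')
    c=cv2.resize(a[115:205,195:305],None,fx=4,fy=4,interpolation=cv2.INTER_CUBIC)
    cv2.imwrite(f'pics/c{k}.png',np.hstack([c,cv2.resize(b,(360*4//3*3//4,360))]))
E
python3 - <<'E'
from h import *
go(0,74,25); go(10,74,40); go(20,74,40); shots(6)
E
```

```text
0 False 11.41 [-0.4  0.1  0.1] F [-1.1 -0.3 -3.2] w 17.51
10 False 11.88 [ 0.3 -0.1  0.4] F [ 0.9 -0.5 -2.7] w 17.44
20 False 12.34 [ 0.2 -0.   0.2] F [ 0.3  0.3 -2.7] w 17.73
```

View pics/c6.png

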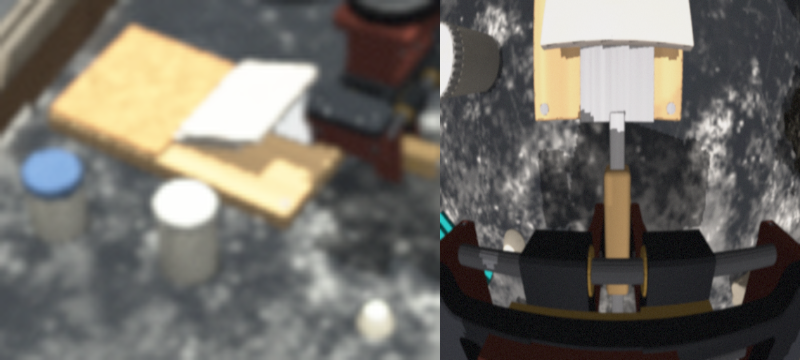

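The tile is lifting cleanly on the blade (scene crop, 250,95). I continue.

```bash
python3 - <<'E'
from h import *
for d in (30,40,50,57):
    if go(d,74,40): break
env.hold(.15); shots(7)
E
```

```text
30 False 12.9 [ 0.3 -0.1  0.3] F [-0.8  0.1 -2.1] w 18.02
40 False 13.35 [ 0.2 -0.   0.2] F [ 0.5 -0.6 -2.1] w 18.28
50 False 13.8 [ 0.2 -0.   0.2] F [-0.7  0.6 -2.7] w 17.84
57 False 14.18 [ 0.4 -0.   0.2] F [-0.1 -0.7 -1.4] w 18.01
```

View pics/c7.png

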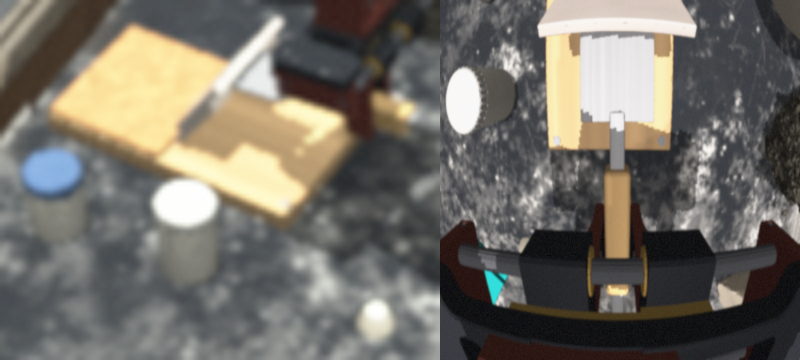

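```bash
python3 - <<'E'
from h import *
for d in (65,73,80,86,92):
    if go(d,74,35): break
env.hold(.15); shots(8)
E
```

```text
65 False 14.87 [ 0.3 -0.   0.1] F [-0.6 -0.7 -2. ] w 17.58
73 False 15.3 [ 0.3 -0.1  0.1] F [-0.6 -0.2 -0.9] w 17.71
80 False 15.7 [ 0.4 -0.1  0.2] F [-0.7  0.7  2.2] w 17.75
86 False 16.06 [ 0.3 -0.   0. ] F [-1.3 -0.4  1.5] w 18.15
92 False 16.42 [ 0.3 -0.  -0.1] F [ 0.8 -0.7  1. ] w 17.79
```

View pics/c8.png

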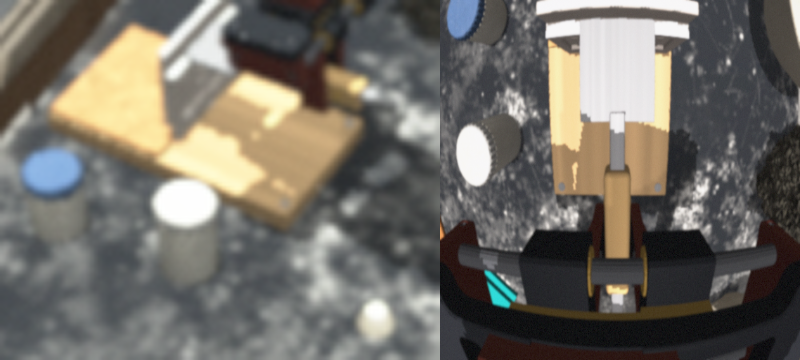

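The tile stands upright on edge. The vertical force went from -2 N to about +1.5 N, so the blade is sitting on the shoulder ledge. I raise it slightly and push forward against the lip.

```bash
python3 - <<'E'
from h import *
go(93,79,35); go(99,80,35); go(105,81,35); env.hold(.2); shots(9)
E
```

```text
93 False 16.96 [-0.1  0.   0. ] F [-0.7 -0.2 -2.2] w 17.38
99 False 17.32 [ 0.2 -0.  -0.2] F [-0.1 -0.1 -2. ] w 17.96
105 False 17.69 [ 0.2  0.  -0.1] F [ 0.1  0.1 -2.2] w 17.93
```

View pics/c9.png

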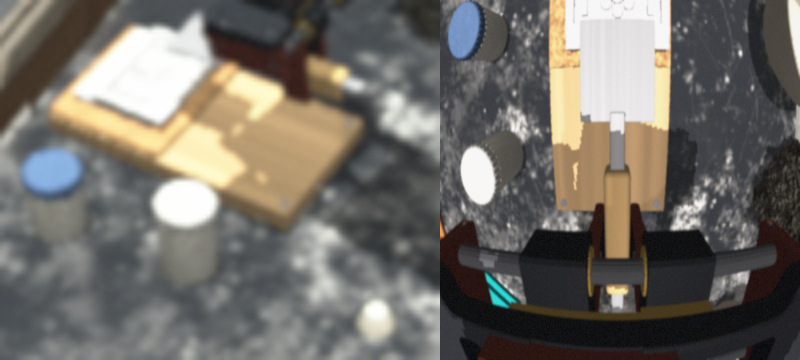

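The tile has fallen over onto the cork with the relief up (scene crop, 150,75). I back off and carry the lifter above the rest.

```bash
python3 - <<'E'
from h import *
y=np.radians(YAWL); c=np.array([556.2,168.4,55.])
p,q=tiptool(-40,YT,130,0); env.move_l(p,rot=q,rate=120)
env.reach(*tool(c+[0,0,60],y,0)); env.hold(.3)
s=env.read_state(); print(s['time_s'],s['tool_pos'],s['width'],s['force'])
cv2.imwrite('pics/w10.png',viewer.camera('wrist')); b=viewer.camera('top'); cv2.imwrite('pics/t10.png',b)
cv2.imwrite('pics/c10.png',cv2.resize(b[100:210,305:375],None,fx=5,fy=5,interpolation=cv2.INTER_CUBIC))
E
```

```text
20.3917 [556.43424123 167.58267693 176.17416841] 17.64946956090046 [ 0.87974057  0.38261904 -1.13936312]
```

View pics/w10.png

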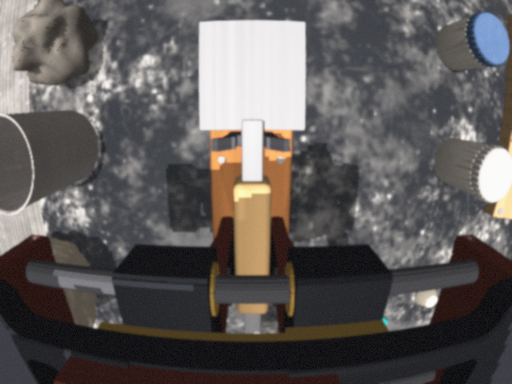

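View pics/c10.png

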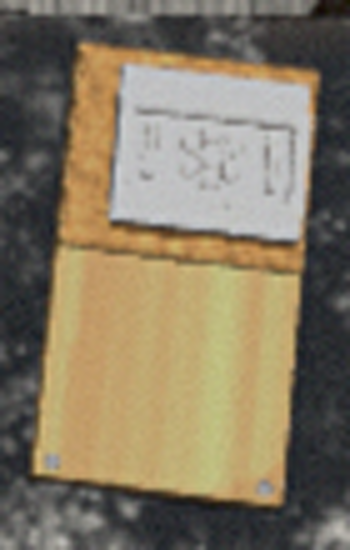

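The tile lies whole on the cork with its frame and rosette showing; its corners in the crop are (125,65), (310,85), (298,240) and (110,220). I check its position, then lay the lifter down.

```bash
python3 - <<'E'
from h import *
P=viewer.camera_params('top')
t=np.array([onz(P,(x+.5)/5-.5+305,(y+.5)/5-.5+100,40) for x,y in ((125,65),(310,85),(298,240),(110,220))])-STOP
print('tile board xy',(t.mean(0)@BX).round(1),(t.mean(0)@BY).round(1))
y=np.radians(YAWL); c=np.array([556.2,168.4,55.])
p,q=tool(c+[0,0,12],y,0); r=env.move_l(p,rot=q,rate=80,f_stop=8); print(r)
p,q=tool(c+[0,0,0.2],y,0); r=env.move_l(p,rot=q,rate=30,f_stop=8)
s=env.read_state(); print(r,s['time_s'],s['tool_pos'],s['force'])
set_gripper(50); s=env.read_state(); print(s['width'],s['force'])
env.move_l(p+[0,0,150],rate=120); env.hold(.2)
s=env.read_state(); print(s['time_s'],s['tool_pos'])
w=viewer.camera('wrist'); cv2.imwrite('pics/w11.png',w); a=viewer.camera('scene')
cv2.imwrite('pics/c11.png',cv2.resize(a[190:255,175:285],None,fx=5,fy=5,interpolation=cv2.INTER_CUBIC))
E
```

```text
tile board xy 54.6 -8.2
False
False 21.7833 [556.14212056 168.37982202 116.10841709] [ 0.37666397  0.24850958 -1.49431099]
50.32033516223396 [0.43089784 0.04458208 0.23645134]
24.0667 [555.97373053 168.33915498 265.56479965]
```

View pics/w11.png

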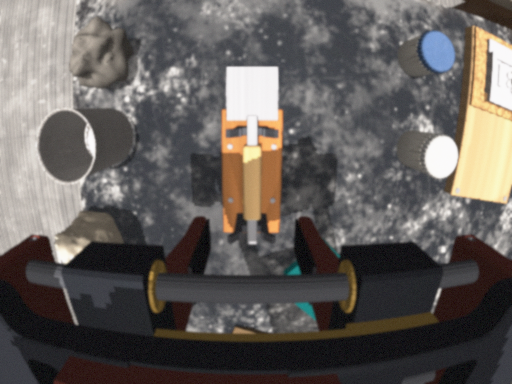

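View pics/c11.png

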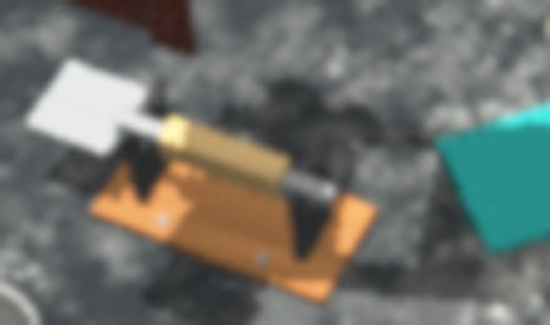

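The lifter lies in both slots as it did at the start: blade at (252,93), rear bar end at (252,243). One numeric check, then I hand in.

```bash
python3 - <<'E'
from h import *
s=env.read_state()
for n,u,v,z in (('tipL',226,67,56.5),('tipR',279,67,56.5),('hf',252,147,66),('hr',252,219,66),('rear',252.5,243,60),('restFL',222,110,8),('restFR',283,110,8)): print(n,wonz(s,u,v,z).round(1))
t=viewer.camera('top');t0=cv2.imread('pics/top0.png'); d=cv2.absdiff(t,t0).max(2)
for n,(x,y) in dict(ja=(288,168),jb=(287,125),can=(136,162),tape=(144,266)).items(): print(n,(d[y-20:y+20,x-20:x+20]>40).sum())
workorder.sign_off(); print(env.read_state()['time_s'])
E
```

```text
tipL [670.  193.5  56.5]
tipR [670.3 142.5  56.5]
hf [592.4 168.   66. ]
hr [519.9 167.6  66. ]
rear [490.3 166.9  60. ]
restFL [627.8 202.1   8. ]
restFR [628.3 133.2   8. ]
ja 4
jb 0
can 826
tape 1274
the job is handed in; nothing more can be done
the job is handed in; nothing more can be done
```

```bash
python3 - <<'E'
import cv2,numpy as np
a=cv2.imread('pics/top0.png').astype(int)
for f in ('t2','t3','t10'):
    b=cv2.imread(f'pics/{f}.png').astype(int); d=abs(a-b).max(2)
    print(f,[(d[y-20:y+20,x-20:x+20]>40).sum() for x,y in ((136,162),(144,266))])
b=cv2.imread('pics/t10.png'); cv2.imwrite('pics/c12.png',cv2.resize(b[100:310,100:300],None,fx=2.5,fy=2.5))
E
```

```text
t2 [np.int64(466), np.int64(1095)]
t3 [np.int64(0), np.int64(0)]
t10 [np.int64(450), np.int64(1097)]
```

View pics/c12.png

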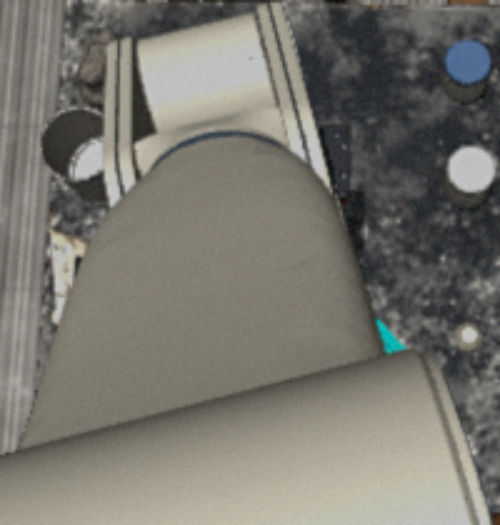

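The tile is flipped onto the cork with its relief face up, the lifter is back in both brackets of the rest, and the job is handed in. I lifted the lifter out of the rest, slid its blade under the tile's lip and pushed the tongue against the stop. I then raised it along the pivot arc until the tile tipped over. The last clock reading was 24.1 s, shortly before sign-off.

**Last checks:**
- **Tile:** in the top view, taken before the lifter was laid down, its centre is about 55 mm past the pad's near edge and 8 mm off mid-width. It lies flat with the frame and rosette showing.
- **Lifter:** the handle is at about (556, 168) mm, within 2 mm of where it started and in line within about 1°. Its height was judged only from the release height and the scene view. The gripper is open and raised about 150 mm above the lifter.
- **Jars:** unchanged in the final top view.
- **Tin can and tape roll:** the final top-view comparison disagreed here (826 and 1274 changed pixels). Earlier top views taken with the arm over the rest show similar changes, and there the arm covers both. An unobstructed view partway through, after the pick-up, showed no change at all, and the last wrist view shows the can standing upright. The tape roll's position was not checked at the very end.

**Small disagreement:** the top and wrist views differed by about 5 mm on how far the tile sat off mid-width before the flip. I used a value in between, and it did not matter.

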